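Re-aim the fraction collector's dispensing arm

TASK

On the round fraction collector, loosen the clamp knob on top of the pivot by turning it counter-clockwise as far as it goes, swing the dispensing arm by its upright grip until the arm points at the cone-shaped stud on the scale (not at one of the flat round plugs), then turn the knob back clockwise until the arm is clamped fully tight again. Let go of everything.

Things in the scene. Friction and masses are not known exactly. Their poses are not given: they have to be found in the camera images.
- clamp_grip (a point): Clamp knob: a black upright bar 52 mm long, 14 mm wide, 40 mm tall on a 48 mm disc, on the vertical pivot axis of the fraction collector (fixed round white base, 344 mm across, 40 mm high; a drum 132 mm across, top at 62 mm, under the knob; a 72 mm high housing on the far side). This point: on the axis, 18 mm below the bar's top, 96 mm above the table. x along the bar, y across its width, z up; turns with the knob.
- clamp (a joint): Clamp knob angle in rad, growing counter-clockwise seen from above: 0 = fully tight (stop), 1.2 = fully loose (stop). Starts at 0 to 0.1. A brake holds the arm below about 0.5 (hardest at 0: over 6 N at its grip to drag it); above 0.75 it swings freely. Turning the knob takes up to about 0.2 N m; it stays where it is left near either end.
- boom_grip (a point): Centre of the dispensing arm's black upright round grip, 22 mm in diameter, from 59 mm (top of the aluminium arm) to 101 mm above the table; this point is at 82 mm, 105 mm from the pivot axis. It swings level about that axis, up to 1.4 rad either side of the scale's middle, which faces the robot; starts within 0.2 rad of it. Unclamped it moves at under 5 N and stays where left.
- boom_point (a point): The point the arm aims at: on its centre line, ahead of its pointed tip (tip 136 mm from the pivot axis, this point 150 mm, on the circle of markers), 50 mm above the table. It lies on the line from the pivot axis through the grip.
- stud: The mark: a fixed steel stud with a cone top, 24 mm in diameter and 20 mm tall, on the scale plate 150 mm from the pivot axis; origin at the centre of its underside, 40 mm above the table. It is in one of four places, 34 or 63 degrees to either side of the scale's middle; the other three hold flat steel plugs, 10 mm across, 3 mm high.

How it is judged (in metres and radians):
On the way, in this order (a step that is already met when the one before it is completed fails the run):
1. the clamp knob is loosened (over 0.8 rad) (value of joint clamp above 0.8 rad), for 0.1 s.
2. with the clamp loose, the arm points at the stud (within 26 mm, 10 degrees) (horizontal distance between boom_point and stud below 0.026 m and value of joint clamp above 0.7 rad), for 0.2 s.
At the end, for the whole second after the job is handed in: The arm points at the cone stud (its aiming point within 26 mm of the stud horizontally, which is 10 degrees) and the clamp knob is tight again (under 0.25 rad) (horizontal distance between boom_point and stud below 0.026 m and value of joint clamp below 0.25 rad); the robot touches nothing.
It also fails if it takes over 61 s, if anything falls off the work surface, if the arm or the gripper's body presses on something with over 40 N, if the wrist force passes 120 N, or if a joint passes its speed limit or range.

ROBOT

A 6-joint arm with a two-finger parallel gripper is mounted at the origin on the work surface. World frame = base frame: x ahead of the robot, y to its left, z up, the work surface at z = 0. Lengths are in m, angles in degrees, forces in N, time in s.
With the tool pointing down it reaches from about 0.375 to 0.9 m from the base axis. Payload 3.1 kg.
Tool frame: the origin (TCP) lies between the finger pads; the fingertips stand 11 mm ahead of it and the grasp point (between the pads) lies 8 mm behind it; x points along the fingers, y is the direction in which the jaws open and shut, and the axes are right-handed (so a half turn about x gives the same grasp; the last joint's range is limited). The gripper opens to 87 mm and grips with 3 to 60 N. Pads are 19 mm wide; open, the fingers measure 117 mm over their backs; the gripper's body (75 mm by 190 mm) begins 51 mm behind the grasp point.
Start: joints at [-76.461, 30.224, 82.088, -0, 67.689, -10.227], TCP at [0.252, -0.572, 0.197] pointing down, gripper open.
Joint ranges: [-176.69, 176.69], [-43.24, 126.21], [12.49, 139.97], [-82, 262], [0, 151.66], [-163.58, 163.58]. Speed limits (degrees/s): [159.86, 159.86, 180, 180, 180, 180].

INTERFACE

Orientations are given as a 3x3 rotation matrix whose columns are the frame's x, y, z axes.
In Python, from rig import bot gives the robot as it stands.
- The arm moves only by the shell command python3 -m inch 'ROWS' [OPENING]. ROWS is a JSON object of lists of equal length, an entry for each row: "dp": the shift along the tool's x, y, z in mm, a list of three; "yaw": the turn about the tool's x in degrees. In form: {"dp": [[tx, ty, tz], ...], "yaw": [yaw, ...]}. A call has 1 to 20 rows; each row shifts and turns the commanded pose from where the row before left it, along the tool's axes as they then stand; what a row does not reach is not made up. A row lasts 1/12 s, in which the tool goes at most 41.7 mm and 7.16 degrees, less where a joint would pass 70% of its speed; a pose out of reach is approached as far as the arm can. A call is refused whole if a number of a shift passes 41.7 or a number of a turn 7.16, either way. A call with a gripper value outside its range is refused whole. OPENING is the finger opening in mm, from 0 to 87, set as the call begins (- or left out, the last holds). The fingers move at their own pace and stop on an object; the grip force is fixed at half the most. Time passes only in rows, so rows that do not move let the fingers close. It gives the time, the measured TCP pose, the force and the opening at its end, in the units of the state.
- bot.read_state(): the state, without advancing time (a new reading comes with each control period).
- bot.capture(name): name is "scene" or "top"; returns a dict with "color" (420x560x3 uint8, red, green, blue), "intrinsics" (3x3 intrinsics, pixels), "pose" (4x4, takes a point from camera to world coordinates). Camera axes: x right, y down, z forward; pixel columns grow to the right and rows downward; lengths in m; the calibration is good to about 2 mm. A picture is of the moment at which its call begins. There is no depth.
- bot.hand_in(): hands the job in, once; it reports no verdict.
The state is a dict: "time_s": time; "joint_positions": joint angles; "qvel": joint speeds; "tau": joint torques, N m; "position": TCP position; "tcp_rot": TCP orientation; "force": force on the tool from outside, world axes, zero at the start; "moment": the same for the moment, N m; "opening": opening from 0.0 (shut) to 1.0 (fully open).
Only numpy, scipy, OpenCV 4.12 (cv2) and the standard library are available. Lean on these libraries where they do the work, as an engineer would, in place of code of your own. Each camera call takes 0.05 s, during which the arm holds its last target.

## Working session

There is one attempt and no reset: what is moved stays moved. The work goes in short steps, Python scripts to look and compute and a shell command to move; the robot and the scene stay as the last step left them, time stands still between calls to the robot, and variables do not carry over. Pictures are saved under pics/ and viewed, and the job is handed in when it is done.

```bash
mkdir -p pics
python3 - <<'E'
from rig import bot
import cv2,numpy as np
for n in ("scene","top"):
    c=bot.capture(n); cv2.imwrite(f"pics/{n}0.png",c["color"][:,:,::-1]); print(n,c["intrinsics"],c["pose"])
s=bot.read_state(); print(s)
E
```

```text
scene [[545.53832038   0.         283.03312069]
 [  0.         545.53832038 201.67106188]
 [  0.           0.           1.        ]] [[ 0.50633268  0.51717714 -0.69003987  1.01069666]
 [ 0.86230455 -0.3107276   0.39984901 -0.16800506]
 [-0.00762166 -0.79748114 -0.60329573  0.520628  ]
 [ 0.          0.          0.          1.        ]]
top [[460.99553761   0.         286.22260315]
 [  0.         460.99553761 205.72667534]
 [  0.           0.           1.        ]] [[ 0.01860129 -0.98538228  0.16933917  0.41307812]
 [-0.99957302 -0.02214504 -0.01906228  0.08442024]
 [ 0.02253365 -0.16891228 -0.98537347  0.83188066]
 [ 0.          0.          0.          1.        ]]
{'time_s': 0.1, 'joint_positions': array([-7.64613874e+01,  3.02741960e+01,  8.21481664e+01, -3.84743831e-04,
        6.76895528e+01, -1.02289746e+01]), 'qvel': array([ 0.00716731, -0.18174894, -0.09682199,  0.1021882 , -0.00286506,
        0.07089336]), 'tau': array([ 6.38766505e-05, -4.40985382e+01, -1.77150679e+01,  6.34062756e-02,
        5.34140377e-02, -5.24485245e-05]), 'position': array([ 0.25173357, -0.57129518,  0.19566845]), 'tcp_rot': array([[-4.63305616e-04,  4.03029523e-01, -9.15186860e-01],
       [ 1.89755635e-03, -9.15184957e-01, -4.03029645e-01],
       [-9.99998092e-01, -1.92334453e-03, -3.40760898e-04]]), 'force': array([-0.35841907, -0.27620609, -0.08343428]), 'moment': array([-0.05386256,  0.01996472, -0.01990291]), 'opening': 1.0037454058404518}
```

View pics/scene0.png

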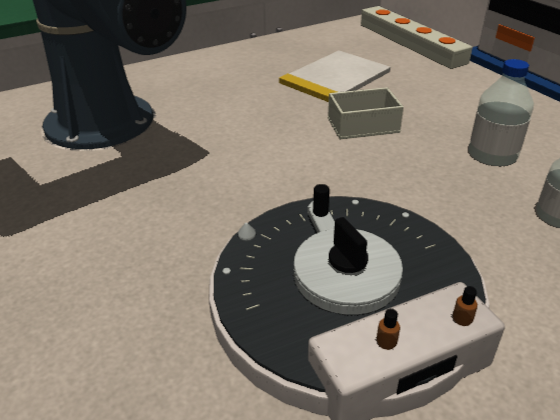

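View pics/top0.png

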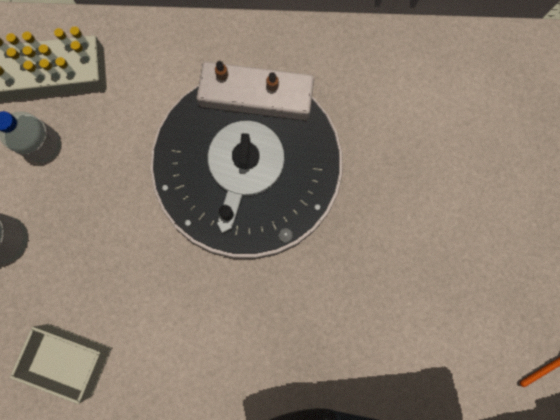

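The top view shows the knob at about (245,155), the boom grip at (226,213) and the cone stud at (286,235). The flat plugs are at (166,188), (188,223) and (318,207). The scene view agrees, with the cone at (246,230).

```bash
cat > h.py <<'E'
import numpy as np,cv2
from rig import bot
def ray(c,uv,z):
    K,P=c["intrinsics"],c["pose"]; d=P[:3,:3]@np.linalg.inv(K)@np.array([uv[0],uv[1],1.]); o=P[:3,3]
    return (o+d*(z-o[2])/d[2])
def proj(c,p):
    P=c["pose"]; q=P[:3,:3].T@(np.array(p)-P[:3,3]); q=c["intrinsics"]@q; return q[:2]/q[2]
E
python3 - <<'E'
from h import *
c=bot.capture("top"); s=bot.capture("scene")
g=cv2.cvtColor(c["color"],cv2.COLOR_RGB2GRAY)
# drum: bright blob
m=(g>130).astype(np.uint8); m2=np.zeros_like(m); m2[115:200,200:292]=m[115:200,200:292]
cs,_=cv2.findContours(m2,cv2.RETR_EXTERNAL,cv2.CHAIN_APPROX_NONE)
for k in sorted(cs,key=cv2.contourArea)[-2:]:
    pts=np.array([ray(c,p[0],.062)[:2] for p in k]); (x,y),r=cv2.minEnclosingCircle(pts.astype(np.float32)); print("drum",x,y,r,len(k))
for n,uv,z in [("plug",(165.5,187.5),.043),("plug",(188,223),.043),("plug",(318,207),.043),("studtop",(286,235),.05),("grip",(226,211),.101)]: print(n,ray(c,uv,z))
for n,uv,z in [("plug",(226,271),.043),("plug",(355,202),.043),("plug",(405,215),.043),("studbase",(247,236),.04),("grip",(321,189),.101)]: print(n,ray(s,uv,z))
a=cv2.resize(c["color"][115:255,150:350,::-1],None,fx=4,fy=4,interpolation=cv2.INTER_CUBIC); cv2.imwrite("pics/t1.png",a)
a=cv2.resize(s["color"][170:310,220:420,::-1],None,fx=4,fy=4,interpolation=cv2.INTER_CUBIC); cv2.imwrite("pics/s1.png",a)
E
```

```text
drum 0.6221466064453125 0.14513041079044342 0.07333127409219742 224
plug [0.57606898 0.27957818 0.043     ]
plug [0.51476851 0.23727432 0.043     ]
plug [0.5476454  0.01386955 0.043     ]
studtop [0.49687623 0.06873269 0.05      ]
grip [0.52795056 0.16654213 0.101     ]
plug [0.5511167  0.01535971 0.043     ]
plug [0.51873378 0.23746644 0.043     ]
plug [0.57917451 0.27945755 0.043     ]
studbase [0.50212493 0.0699923  0.04      ]
grip [0.53263039 0.16686273 0.101     ]
```

View pics/t1.png

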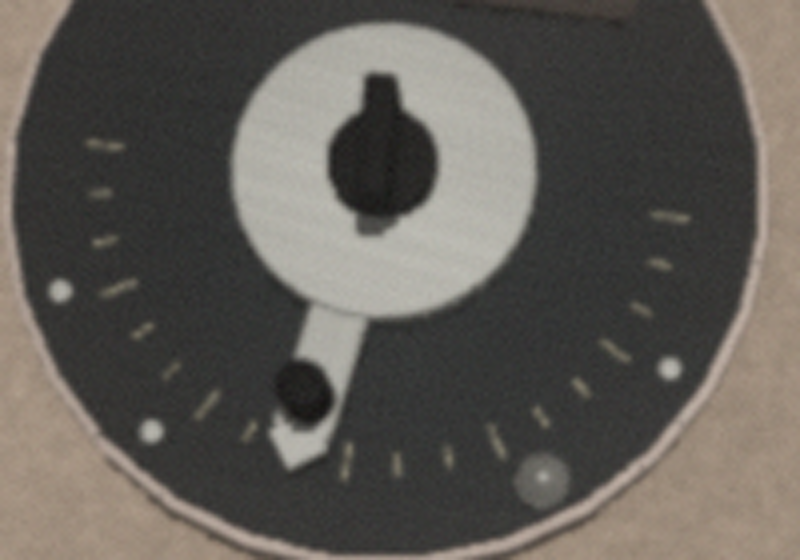

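View pics/s1.png

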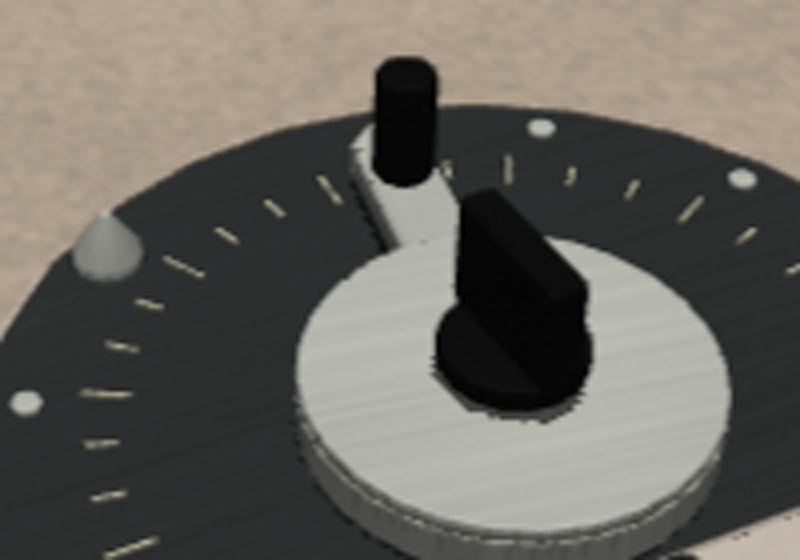

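Run:
```python
from h import *
from scipy.optimize import least_squares
P=np.array([[.5493,.0146],[.5168,.2374],[.5776,.2795],[.499,.069]])
a=np.radians([-63,34,63,-34])
f=lambda v:(np.c_[v[0]-.15*np.cos(a+v[2]),v[1]-.15*np.sin(a+v[2])]-P).ravel()
r=least_squares(f,[.63,.145,0],x_scale=[.1,.1,.1]); print(r.x,np.abs(r.fun).max())
r=least_squares(lambda v:(np.c_[v[0]-.15*np.cos(a+v[2]),v[1]+.15*np.sin(a+v[2])]-P).ravel(),[.63,.145,0]); print(r.x,np.abs(r.fun).max())
c=bot.capture("top"); s=bot.capture("scene")
for uv in [(460,200),(495,190),(588,280),(557,292)]: print("scene",ray(s,(220+uv[0]/4,170+uv[1]/4),.114))
cx,cy=r.x[:2]
g=s["color"].max(2); z=np.zeros_like(s["color"])
a=cv2.resize(s["color"][205:285,320:380],None,fx=7,fy=7,interpolation=cv2.INTER_CUBIC)[:,:,::-1]
b=cv2.resize(c["color"][125:185,215:275],None,fx=9,fy=9,interpolation=cv2.INTER_CUBIC)[:,:,::-1][:560]
b=np.vstack([b,np.zeros((560-b.shape[0],b.shape[1],3),np.uint8)])
cv2.imwrite("pics/k1.png",np.clip(np.hstack([a,b[:,:370+0] if 0 else cv2.resize(b,(380,394))[:394] if 0 else b])[:, :]*3.0,0,255).astype(np.uint8)[:, :1000][:, :] if 0 else np.clip(cv2.resize(np.hstack([a,b]),(800,467))*3.,0,255).astype(np.uint8))
```

```text
[0.43998628 0.16028986 3.03576115] 0.05578568144225915
[0.63135838 0.13990992 0.10635638] 0.0008840117119305047
scene [0.60818373 0.13595974 0.114     ]
scene [0.60964523 0.14756001 0.114     ]
scene [0.65623036 0.14642555 0.114     ]
scene [0.65585083 0.13586424 0.114     ]
```

View pics/k1.png

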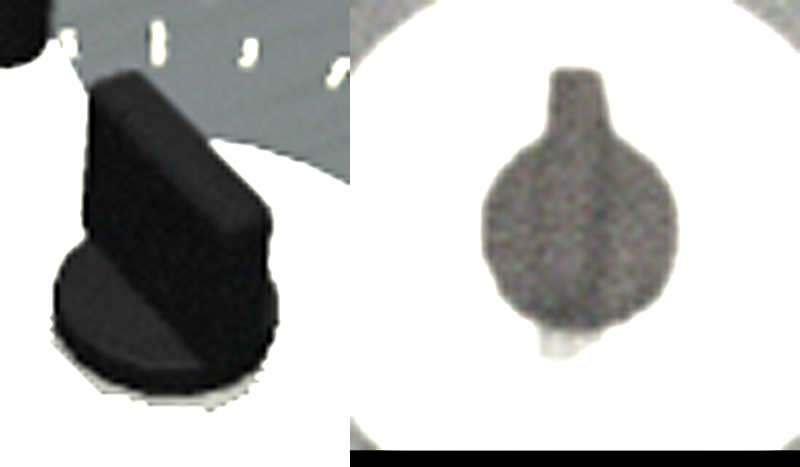

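```bash
python3 -m inch '{"dp":[[0,-10,-13],[0,-20,-25],[0,-25,-32],[0,-25,-32],[0,-25,-32],[0,-25,-32],[0,-25,-32],[0,-25,-32],[0,-25,-32],[0,-25,-32],[0,-25,-32],[0,-25,-32],[0,-25,-32],[0,-25,-32],[0,-25,-32],[0,-25,-32],[0,-25,-32],[0,-25,-32],[0,-25,-32],[0,-25,-32]],"yaw":[0,0,0,0,0,0,0,0,0,0,0,0,0,0,0,0,0,0,0,0]}' 60
cat >> h.py <<'E'
def togo(x,y,z,ang,rot=True):
    s=bot.read_state(); R=s["tcp_rot"]; a=np.degrees(np.arctan2(R[1,1],R[0,1]))
    d=np.array([x,y,z])-s["position"]
    print("t",s["time_s"],"pos",s["position"].round(4),"yang",a.round(2),"j",s["joint_positions"].round(1),"F",s["force"].round(1),"op",round(s["opening"]*87,1))
    print("togo tool mm",(R.T@d*1000).round(1),"tool yaw deg",round(-(ang-a),1))
E
python3 -c "
from h import *
togo(.632,.1405,.090,-90)"
```

```text
time_s: 1.97
position: [0.621, 0.1169, 0.1966]
tcp_rot: [[0.0, 0.403, -0.915], [-0.0, -0.915, -0.403], [-1.0, 0.0, 0.0]]
force: [1.1, -0.7, -0.3]
opening: 0.689
t 1.9667 pos [0.621  0.1169 0.1966] yang -66.21 j [ 0.5 30.8 81.  -0.  68.2 66.8] F [ 1.1 -0.7 -0.3] op 59.9
togo tool mm [106.6 -17.2 -19.6] tool yaw deg 23.8
```

```bash
python3 -m inch '{"dp":[[0,-17,-20],[8,0,0],[12,0,0],[16,0,0],[16,0,0],[10,0,0],[0,0,0]],"yaw":[0,6,6,6,6,0,0]}' 60
python3 - <<'E'
from h import *
s=bot.capture("scene");c=bot.capture("top")
togo(.632,.1405,.090,-90)
cv2.imwrite("pics/a.png",cv2.resize(s["color"][120:330,180:460,::-1],None,fx=2.8,fy=2.8))
E
```

```text
time_s: 2.55
position: [0.6298, 0.1383, 0.1318]
tcp_rot: [[-0.006, -0.001, -1.0], [-0.0, -1.0, 0.001], [-1.0, 0.0, 0.006]]
force: [-0.5, -0.0, 0.2]
opening: 0.693
t 2.65 pos [0.6319 0.1383 0.1344] yang -90.12 j [ 2.5 35.9 82.1  0.  62.1 92.6] F [ 0.6 -0.4 -0. ] op 60.1
togo tool mm [44.4 -2.2 -0.2] tool yaw deg -0.1
```

View pics/a.png

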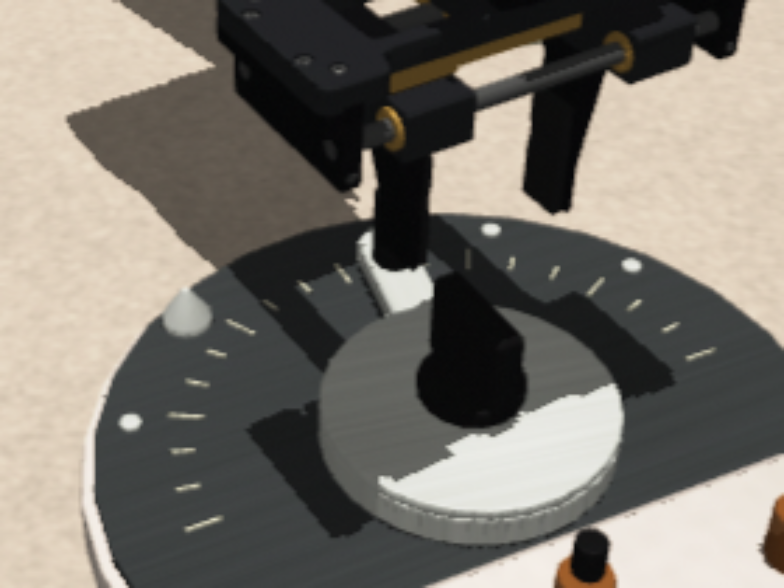

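The jaws stand open above the knob, straddling the bar at about (475,320) in the crop, so I will descend and grip.

```bash
python3 -m inch '{"dp":[[10,-2,0],[14,0,0],[12,0,0],[8,0,0],[0,0,0]],"yaw":[0,0,0,0,0]}' 60
python3 -m inch '{"dp":[[0,0,0],[0,0,0],[0,0,0],[0,0,0],[0,0,0]],"yaw":[0,0,0,0,0]}' 0
python3 - <<'E'
from h import *
togo(.632,.1405,.090,-90)
E
```

```text
time_s: 3.07
position: [0.6303, 0.1403, 0.0885]
tcp_rot: [[-0.004, -0.004, -1.0], [-0.0, -1.0, 0.004], [-1.0, 0.0, 0.004]]
force: [-0.4, -0.2, -0.3]
opening: 0.688
time_s: 3.48
position: [0.6323, 0.1404, 0.0912]
tcp_rot: [[0.001, -0.004, -1.0], [0.0, -1.0, 0.004], [-1.0, -0.0, -0.001]]
force: [-0.3, -0.7, 0.3]
opening: 0.398
t 3.4833 pos [0.6323 0.1404 0.0912] yang -90.23 j [ 2.7 39.  83.8 -0.  57.1 92.9] F [-0.3 -0.7  0.3] op 34.6
togo tool mm [ 1.2 -0.1  0.3] tool yaw deg -0.2
```

```bash
python3 -m inch '{"dp":[[0,0,0],[0,0,0],[0,0,0],[0,0,0],[0,0,0]],"yaw":[0,0,0,0,0]}' 0
python3 - <<'E'
from h import *
togo(.632,.1405,.090,-90)
print(bot.read_state()["moment"])
E
```

```text
time_s: 3.9
position: [0.6318, 0.1404, 0.0906]
tcp_rot: [[-0.0, -0.004, -1.0], [0.0, -1.0, 0.004], [-1.0, -0.0, 0.0]]
force: [0.3, -0.0, 0.1]
opening: 0.04
t 3.9 pos [0.6318 0.1404 0.0906] yang -90.23 j [ 2.7 39.1 83.8  0.  57.1 92.9] F [ 0.3 -0.   0.1] op 3.5
togo tool mm [ 0.6 -0.1 -0.2] tool yaw deg -0.2
[ 0.03457019 -0.01988592 -0.00055247]
```

Opening is 3.5 mm, which is narrower than the 14 mm bar. I'll take pictures to see why.

Run:
```python
from h import *
s=bot.capture("scene");c=bot.capture("top")
togo(.632,.1405,.090,-90)
a=cv2.resize(s["color"][120:330,180:460,::-1],None,fx=2.8,fy=2.8)
cv2.imwrite("pics/b.png",np.clip(a*1.8,0,255).astype(np.uint8))
```

```text
t 4.0 pos [0.6318 0.1404 0.0905] yang -90.23 j [ 2.7 39.1 83.8  0.  57.1 92.9] F [-0.8  0.3 -0.5] op 1.6
togo tool mm [ 0.5 -0.1 -0.2] tool yaw deg -0.2
```

View pics/b.png

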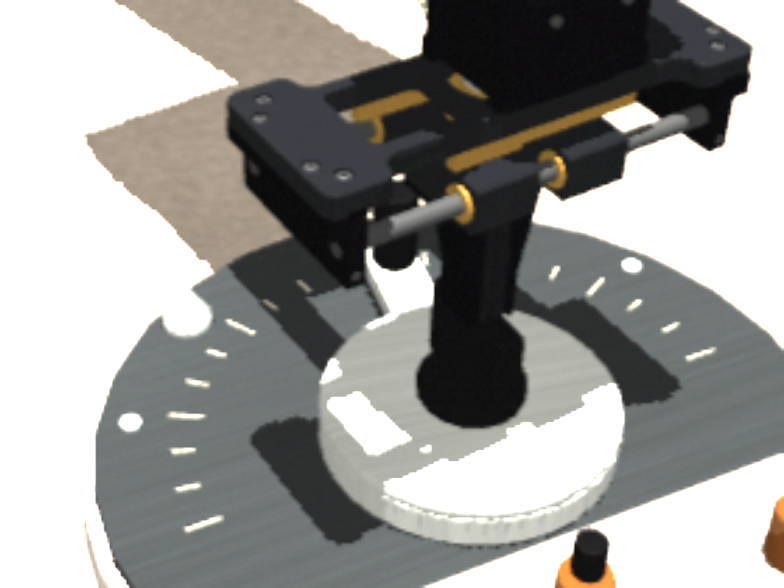

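Run:
```python
from h import *
s=bot.capture("scene");c=bot.capture("top")
f=lambda p:(((proj(s,p)-[180,120])*2.8).round(), proj(c,p).round(1))
for p in [(.632,.1405,.0795),(.632,.1405,.0905),(.606,.14,.114),(.658,.14,.114),(.632,.14,.074),(.6314,.1399,.062),(.658,.14,.074),(.606,.14,.074)]: print(p,f(p))
a=s["color"][180:300,300:400,::-1]
cv2.imwrite("pics/b2.png",np.clip(cv2.resize(a,None,fx=5,fy=5,interpolation=cv2.INTER_CUBIC)*4.,0,255).astype(np.uint8))
```

```text
(0.632, 0.1405, 0.0795) (array([471., 370.]), array([245.3, 152.4]))
(0.632, 0.1405, 0.0905) (array([472., 350.]), array([244.9, 150.6]))
(0.606, 0.14, 0.114) (array([439., 274.]), array([243.7, 162. ]))
(0.658, 0.14, 0.114) (array([513., 344.]), array([244.8, 130.9]))
(0.632, 0.14, 0.074) (array([469., 380.]), array([245.8, 153.4]))
(0.6314, 0.1399, 0.062) (array([466., 399.]), array([246.3, 155.6]))
(0.658, 0.14, 0.074) (array([506., 416.]), array([246.4, 138.6]))
(0.606, 0.14, 0.074) (array([434., 345.]), array([245.3, 168.2]))
```

View pics/b2.png

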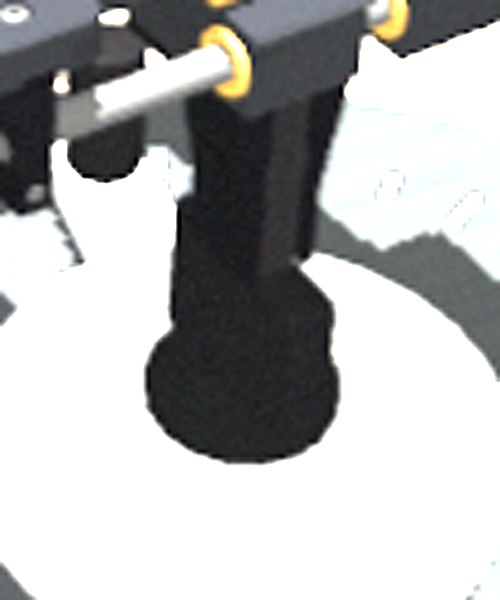

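Run:
```python
from h import *
ims=[bot.capture("scene")["color"][185:285,320:390,::-1].astype(float) for _ in range(4)]
a=np.mean(ims,0)
a=cv2.resize(a,None,fx=6,fy=6,interpolation=cv2.INTER_CUBIC)
cv2.imwrite("pics/b3.png",np.clip((a-8)*8,0,255).astype(np.uint8))
print(bot.read_state()["opening"])
```

```text
0.003989666942037075
```

View pics/b3.png

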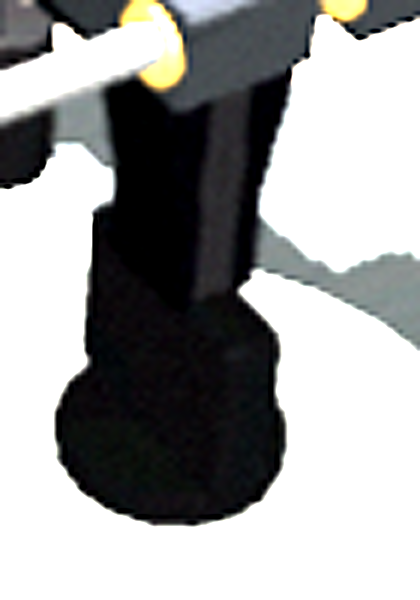

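Run:
```python
from h import *
s=bot.capture("scene");c=bot.capture("top")
for uv in [(351.7,236),(338,229),(362,232.5)]:
  for z in (.08,.10,.12,.14): print(uv,z,ray(s,uv,z).round(4))
for uv in [(180+555/2.8,195)]:
  for z in (.12,.14,.16,.18): print(uv,z,ray(s,uv,z).round(4))
cv2.imwrite("pics/c.png",np.clip(cv2.resize(c["color"][90:270,140:350,::-1],None,fx=3.3,fy=3.3)*2.,0,255).astype(np.uint8))
```

```text
(351.7, 236) 0.08 [0.6109 0.1611 0.08  ]
(351.7, 236) 0.1 [0.6291 0.1462 0.1   ]
(351.7, 236) 0.12 [0.6472 0.1312 0.12  ]
(351.7, 236) 0.14 [0.6654 0.1163 0.14  ]
(338, 229) 0.08 [0.5912 0.1544 0.08  ]
(338, 229) 0.1 [0.6102 0.1397 0.1   ]
(338, 229) 0.12 [0.6293 0.1251 0.12  ]
(338, 229) 0.14 [0.6483 0.1105 0.14  ]
(362, 232.5) 0.08 [0.6121 0.176  0.08  ]
(362, 232.5) 0.1 [0.6302 0.1604 0.1   ]
(362, 232.5) 0.12 [0.6483 0.1448 0.12  ]
(362, 232.5) 0.14 [0.6664 0.1292 0.14  ]
(378.2142857142857, 195) 0.12 [0.6012 0.2052 0.12  ]
(378.2142857142857, 195) 0.14 [0.6217 0.1865 0.14  ]
(378.2142857142857, 195) 0.16 [0.6421 0.1679 0.16  ]
(378.2142857142857, 195) 0.18 [0.6625 0.1493 0.18  ]
```

View pics/c.png

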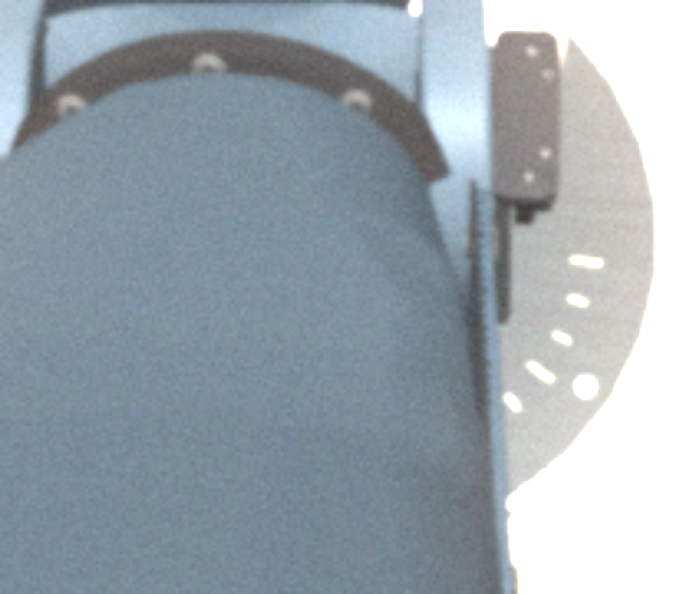

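Run:
```python
from h import *
s=bot.capture("scene");c=bot.capture("top")
def tri(u,v):
    A=[];b=[]
    for cam,uv in((s,u),(c,v)):
        o=cam["pose"][:3,3]; d=ray(cam,uv,0)-o; d/=np.linalg.norm(d); M=np.eye(3)-np.outer(d,d); A.append(M); b.append(M@o)
    x=np.linalg.lstsq(np.vstack(A),np.hstack(b),rcond=None)[0]; return x,proj(s,x)-u,proj(c,x)-v
print(tri((288.1,167.9),(303.1,124.5)))
print(bot.read_state()["position"])
```

```text
(array([0.63163705, 0.05430176, 0.228563  ]), array([-3.00353701,  0.41510708]), array([-1.87052262, -1.03436452]))
[0.6318486  0.14039534 0.09055226]
```

The images place the fingertips at about z = 0.114, just above the bar. The reported pose would put them at 0.08. I'll open, go down to a height that is safe under either reading, and look again.

```bash
python3 -m inch '{"dp":[[0,0,0],[0,0,0],[0,0,0],[0,0,0],[0,0,0],[0,0,0],[3,0,0],[4,0,0],[4,0,0],[2,0,0],[0,0,0]],"yaw":[0,0,0,0,0,0,0,0,0,0,0]}' 60
python3 - <<'E'
from h import *
s=bot.capture("scene")
togo(.632,.1405,.055,-90)
for p in [(.6415,.1705,.0665),(.6415,.1105,.0665),(.6415,.1705,.1),(.6415,.1105,.1)]: print(p,((proj(s,p)-[180,120])*2.8).round())
a=cv2.resize(s["color"][120:330,180:460,::-1],None,fx=2.8,fy=2.8)
cv2.imwrite("pics/d.png",np.clip(a*2.5,0,255).astype(np.uint8))
E
```

```text
time_s: 5.42
position: [0.6311, 0.1404, 0.0765]
tcp_rot: [[-0.002, -0.004, -1.0], [-0.0, -1.0, 0.004], [-1.0, 0.0, 0.002]]
force: [-0.3, -0.1, 0.3]
opening: 0.673
t 5.4667 pos [0.6314 0.1404 0.0769] yang -90.24 j [ 2.7 40.1 84.3  0.  55.7 92.9] F [0.2 0.5 0.2] op 59.0
togo tool mm [21.9 -0.1 -0.6] tool yaw deg -0.2
(0.6415, 0.1705, 0.0665) [538. 381.]
(0.6415, 0.1105, 0.0665) [424. 431.]
(0.6415, 0.1705, 0.1) [545. 322.]
(0.6415, 0.1105, 0.1) [428. 372.]
```

View pics/d.png

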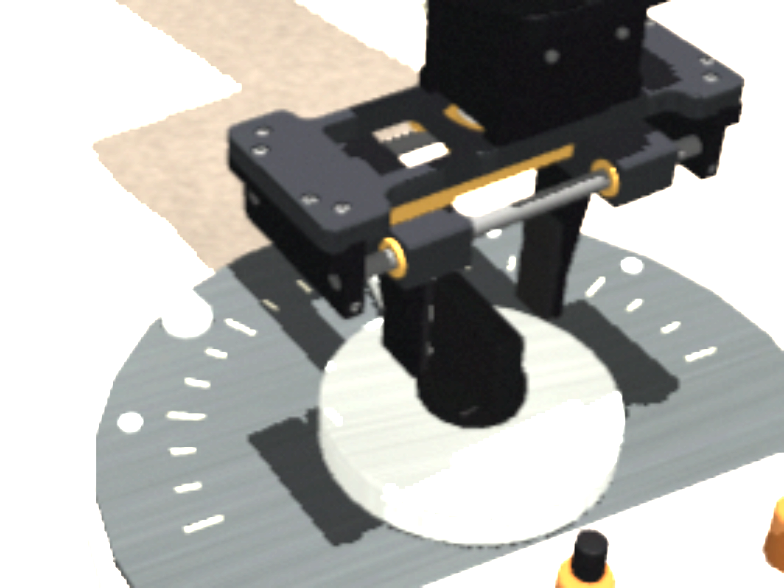

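Left tip at (425,378) and right tip at about (545,320) match z = 0.100. The real tool is therefore about 33 mm higher than reported. I'll go down a further 18 mm and grip.

```bash
python3 -m inch '{"dp":[[4,0,0],[5,0,0],[5,0,0],[4,0,0],[0,0,0]],"yaw":[0,0,0,0,0]}' 60
python3 -m inch '{"dp":[[0,0,0],[0,0,0],[0,0,0],[0,0,0],[0,0,0],[0,0,0],[0,0,0],[0,0,0],[0,0,0],[0,0,0],[0,0,0]],"yaw":[0,0,0,0,0,0,0,0,0,0,0]}' 0
python3 - <<'E'
from h import *
s=bot.capture("scene")
togo(.632,.1405,.055,-90)
a=cv2.resize(s["color"][120:330,180:460,::-1],None,fx=2.8,fy=2.8)
cv2.imwrite("pics/e.png",np.clip(a*2.5,0,255).astype(np.uint8))
E
```

```text
time_s: 5.88
position: [0.6309, 0.1403, 0.0582]
tcp_rot: [[-0.002, -0.004, -1.0], [-0.0, -1.0, 0.004], [-1.0, 0.0, 0.002]]
force: [-0.4, 0.0, -0.3]
opening: 0.69
time_s: 6.8
position: [0.6318, 0.1431, 0.0597]
tcp_rot: [[0.001, -0.005, -1.0], [0.004, -1.0, 0.005], [-1.0, -0.004, -0.001]]
force: [0.6, 7.5, -0.0]
opening: 0.157
t 6.85 pos [0.6318 0.1431 0.0597] yang -90.29 j [ 2.8 41.5 84.8  0.3 53.7 92.9] F [-0.8  6.8  0.3] op 13.9
togo tool mm [ 4.7  2.6 -0.2] tool yaw deg -0.3
```

View pics/e.png

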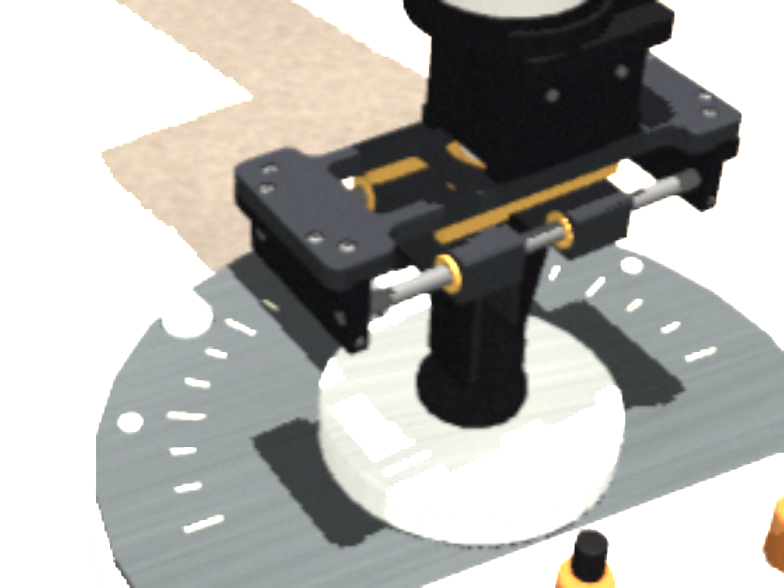

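Gripped at 13.9 mm. The bar pulled the tool about 3 mm toward +y, so I'll re-centre and then turn counter-clockwise.

```bash
python3 -m inch '{"dp":[[0,-1.5,0],[0,-1.5,0],[0,0,0],[0,0,0],[0,0,0]],"yaw":[0,0,0,-2,-4]}' 0
python3 - <<'E'
from h import *
togo(.632,.1435,.059,-21)
print(bot.read_state()["moment"])
E
```

```text
time_s: 7.27
position: [0.6318, 0.1433, 0.0597]
tcp_rot: [[-0.0, 0.102, -0.995], [0.0, -0.995, -0.102], [-1.0, -0.0, 0.0]]
force: [-0.6, 1.0, 1.2]
opening: 0.158
t 7.2667 pos [0.6318 0.1433 0.0597] yang -84.15 j [ 2.9 41.5 84.7  0.  53.8 87. ] F [-0.6  1.   1.2] op 13.7
togo tool mm [ 0.7 -0.2 -0.2] tool yaw deg -63.2
[ 0.2293898   0.04405071 -0.0057117 ]
```

```bash
python3 -m inch '{"dp":[[0,0,0],[0,0,0],[0,0,0],[0,0,0],[0,0,0],[0,0,0],[0,0,0],[0,0,0],[0,0,0],[0,0,0],[0,0,0],[0,0,0],[0,0,0]],"yaw":[-4,-5,-5,-5,-5,-5,-5,-5,-5,-5,-5,-4,0]}' 0
python3 - <<'E'
from h import *
s=bot.capture("scene")
togo(.632,.1435,.059,-21)
print(bot.read_state()["moment"])
a=cv2.resize(s["color"][120:330,180:460,::-1],None,fx=2.8,fy=2.8)
cv2.imwrite("pics/f.png",np.clip(a*2.5,0,255).astype(np.uint8))
E
```

```text
time_s: 8.35
position: [0.6309, 0.1447, 0.0597]
tcp_rot: [[-0.002, 0.897, -0.443], [0.003, -0.443, -0.897], [-1.0, -0.003, -0.001]]
force: [-2.8, 4.3, 2.1]
opening: 0.159
t 8.4 pos [0.6309 0.1446 0.0597] yang -26.41 j [ 3.  41.5 84.7  0.2 53.9 29.3] F [-3.1  5.5  3.2] op 13.9
togo tool mm [0.7 1.5 0.5] tool yaw deg -5.4
[ 0.91132446  0.2775357  -0.1549453 ]
```

View pics/f.png

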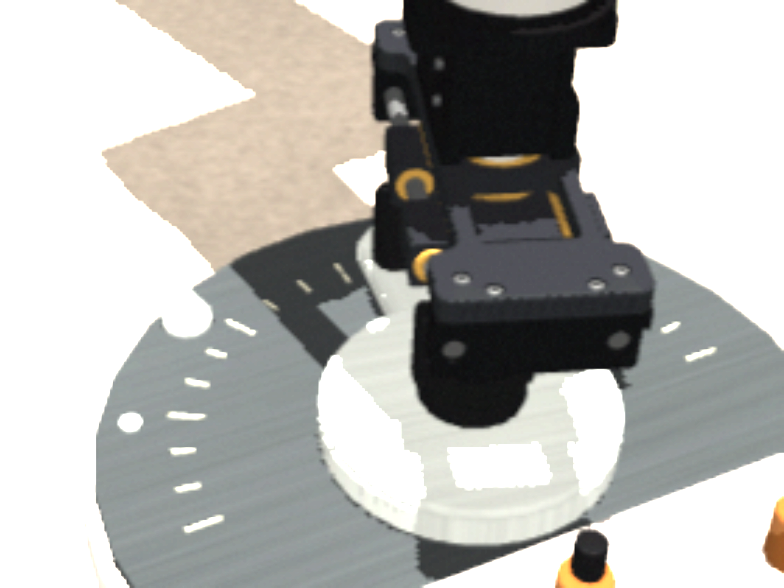

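```bash
python3 -m inch '{"dp":[[0,0,0],[0,0,0],[0,0,0],[0,0,0]],"yaw":[-2,-3,-2,0]}' 0
python3 - <<'E'
from h import *
togo(.632,.1435,.059,-21)
print(bot.read_state()["moment"])
E
```

```text
time_s: 8.73
position: [0.631, 0.1449, 0.0596]
tcp_rot: [[-0.002, 0.942, -0.334], [0.003, -0.334, -0.942], [-1.0, -0.003, -0.003]]
force: [-2.7, 4.8, 3.0]
opening: 0.175
t 8.7333 pos [0.631  0.1449 0.0596] yang -19.54 j [ 3.  41.5 84.7  0.2 53.9 22.3] F [-2.7  4.8  3. ] op 15.2
togo tool mm [0.6 1.4 1. ] tool yaw deg 1.5
[ 0.89734089  0.30135506 -0.84167336]
```

The knob is at its stop, with moment Mz at −0.84. I'll open the jaws and lift.

```bash
python3 -m inch '{"dp":[[0,0,0],[0,0,0],[0,0,0],[0,0,0],[0,0,0],[-4,0,0],[-10,0,0],[-16,0,0],[-16,0,0],[-10,0,0],[-4,0,0],[0,0,0]],"yaw":[0,0,0,0,0,0,0,0,0,0,0,0]}' 60
python3 - <<'E'
from h import *
togo(.530,.171,.0455,-104.8)
E
```

```text
time_s: 9.73
position: [0.6329, 0.1435, 0.1213]
tcp_rot: [[0.003, 0.944, -0.329], [0.0, -0.329, -0.944], [-1.0, 0.003, -0.001]]
force: [0.6, 0.1, 0.4]
opening: 0.689
t 9.7333 pos [0.6329 0.1435 0.1213] yang -19.23 j [ 2.9 36.9 82.5 -0.  60.4 22.2] F [0.6 0.1 0.4] op 60.0
togo tool mm [  75.5 -106.4    8. ] tool yaw deg 85.6
```

```bash
python3 -m inch '{"dp":[[0,-15,1],[0,-30,2],[0,-30,2],[0,-21,2],[0,-10,1],[0,0,0],[0,0,0],[0,0,0],[0,0,0],[0,0,0],[0,0,0],[0,0,0],[0,0,0],[0,0,0],[0,0,0],[0,0,0],[0,0,0],[0,0,0]],"yaw":[0,0,0,0,0,6,7,7,7,7,7,7,7,7,7,7,7,2.6]}' 60
python3 - <<'E'
from h import *
togo(.530,.171,.0455,-104.8)
s=bot.capture("scene")
f=lambda p:((proj(s,p)-[180,120])*2.8).round()
print(f((.5303,.1667,.101)))
a=cv2.resize(s["color"][120:330,180:460,::-1],None,fx=2.8,fy=2.8)
cv2.imwrite("pics/g.png",np.clip(a*2.5,0,255).astype(np.uint8))
E
```

```text
time_s: 11.23
position: [0.5299, 0.1705, 0.1191]
tcp_rot: [[0.0, -0.261, -0.965], [-0.0, -0.965, 0.261], [-1.0, 0.0, -0.0]]
force: [-0.2, -0.8, -0.4]
opening: 0.69
t 11.2333 pos [0.5299 0.1705 0.1191] yang -105.13 j [  6.3  31.   96.3  -0.   52.8 111.5] F [-0.2 -0.8 -0.4] op 60.0
togo tool mm [73.6 -0.5  0.1] tool yaw deg -0.3
[392. 191.]
```

View pics/g.png

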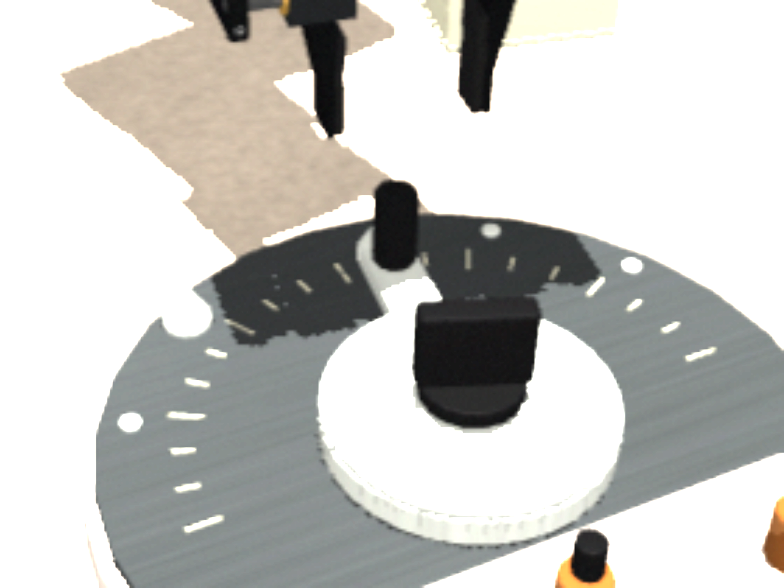

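The knob is visibly loose and the jaws are above the grip at (395,190). Next I descend onto it.

```bash
python3 -m inch '{"dp":[[6,0,0],[12,0,0],[14,0,0],[12,0,0],[6,0,0],[0,0,0]],"yaw":[0,0,0,0,0,0]}' 60
python3 - <<'E'
from h import *
togo(.530,.171,.0455,-104.8)
s=bot.capture("scene")
f=lambda p:((proj(s,p)-[180,120])*2.8).round()
a=cv2.resize(s["color"][120:330,180:460,::-1],None,fx=2.8,fy=2.8)
cv2.imwrite("pics/i.png",np.clip(a*2.5,0,255).astype(np.uint8))
E
```

```text
time_s: 11.78
position: [0.5281, 0.1705, 0.0677]
tcp_rot: [[-0.003, -0.255, -0.967], [-0.0, -0.967, 0.255], [-1.0, 0.001, 0.003]]
force: [0.0, 0.2, -1.0]
opening: 0.693
t 11.7833 pos [0.5281 0.1705 0.0677] yang -104.79 j [  6.4  35.5  98.4  -0.   46.3 111.1] F [ 0.   0.2 -1. ] op 60.3
togo tool mm [22.2 -1.  -1.8] tool yaw deg 0.0
```

View pics/i.png

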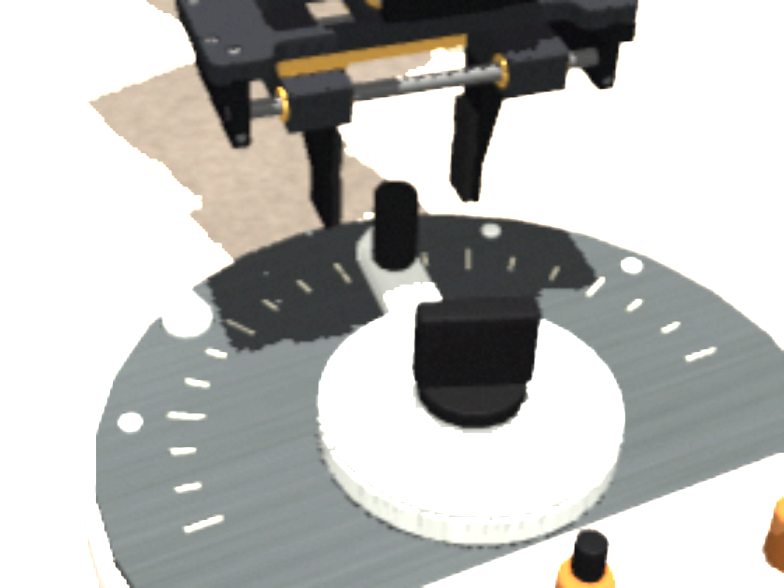

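```bash
python3 -m inch '{"dp":[[6,0,0],[8,0,0],[6,0,0],[2,0,0],[0,0,0]],"yaw":[0,0,0,0,0]}' 60
python3 -m inch '{"dp":[[0,0,0],[0,0,0],[0,0,0],[0,0,0],[0,0,0],[0,0,0],[0,0,0],[0,0,0],[0,0,0]],"yaw":[0,0,0,0,0,0,0,0,0]}' 14
python3 - <<'E'
from h import *
togo(.530,.171,.0455,-104.8)
s=bot.capture("scene")
a=cv2.resize(s["color"][120:330,180:460,::-1],None,fx=2.8,fy=2.8)
cv2.imwrite("pics/j.png",np.clip(a*2.5,0,255).astype(np.uint8))
E
```

```text
time_s: 12.25
position: [0.5286, 0.1707, 0.0468]
tcp_rot: [[-0.001, -0.256, -0.967], [-0.0, -0.967, 0.256], [-1.0, 0.001, 0.001]]
force: [0.2, -0.6, -0.3]
opening: 0.689
time_s: 13.0
position: [0.5292, 0.1707, 0.0477]
tcp_rot: [[0.0, -0.256, -0.967], [-0.0, -0.967, 0.256], [-1.0, -0.0, -0.0]]
force: [0.5, -0.6, 0.3]
opening: 0.242
t 13.0 pos [0.5292 0.1707 0.0477] yang -104.83 j [  6.4  37.4  99.   -0.   43.6 111.2] F [ 0.5 -0.6  0.3] op 21.1
togo tool mm [ 2.2 -0.5 -0.7] tool yaw deg -0.0
```

View pics/j.png

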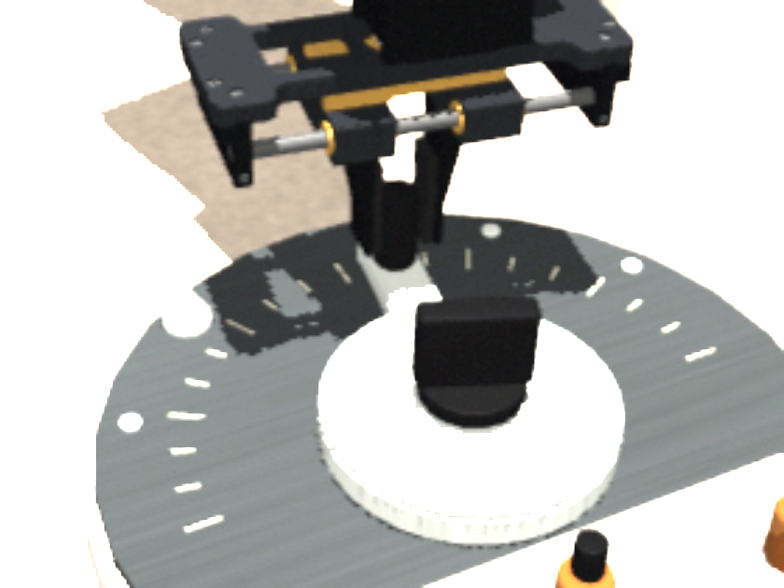

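The grip is held at 21 mm. I'll swing 43° counter-clockwise along the 105 mm arc toward the stud.

```bash
python3 -m inch '{"dp":[[0,3.3,-0.05],[0,3.3,-0.05],[0,6.6,-0.2],[0,6.6,-0.2],[0,6.6,-0.2],[0,6.6,-0.2],[0,6.6,-0.2],[0,6.6,-0.2],[0,6.6,-0.2],[0,6.6,-0.2],[0,6.6,-0.2],[0,6.6,-0.2],[0,3.3,-0.05],[0,3.3,-0.05],[0,0,0],[0,0,0],[0,0,0]],"yaw":[-1.8,-1.8,-3.6,-3.6,-3.6,-3.6,-3.6,-3.6,-3.6,-3.6,-3.6,-3.6,-1.8,-1.8,0,0,0]}' 14
python3 - <<'E'
from h import *
togo(.5385,.0945,.0477,-61.8)
s=bot.capture("scene")
a=cv2.resize(s["color"][120:330,180:460,::-1],None,fx=2.8,fy=2.8)
cv2.imwrite("pics/k.png",np.clip(a*1.8,0,255).astype(np.uint8))
E
```

```text
time_s: 14.47
position: [0.5379, 0.0938, 0.0476]
tcp_rot: [[-0.0, 0.475, -0.88], [-0.0, -0.88, -0.475], [-1.0, 0.0, 0.001]]
force: [-1.2, -0.6, 2.4]
opening: 0.246
t 14.4667 pos [0.5379 0.0938 0.0476] yang -61.66 j [ -1.8  36.9 100.4  -0.   42.7  59.9] F [-1.2 -0.6  2.4] op 21.4
togo tool mm [-0.1 -0.3 -0.9] tool yaw deg 0.1
```

View pics/k.png

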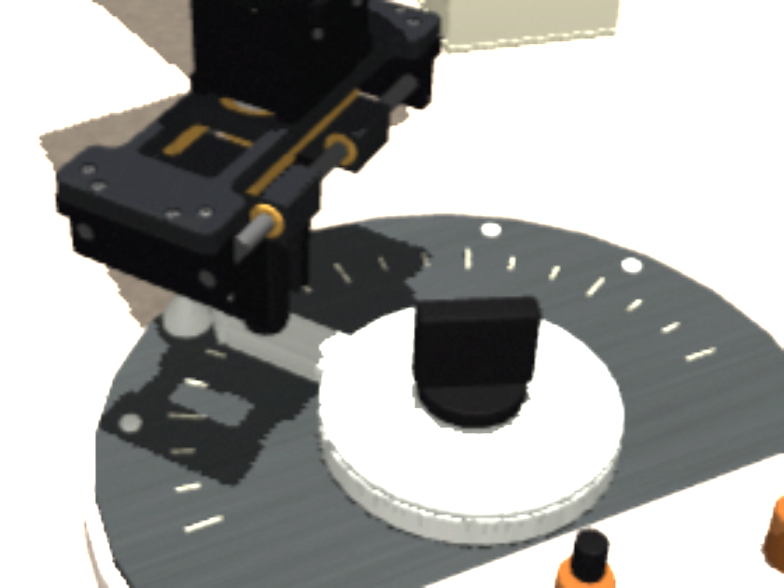

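The arm now points at the cone stud at (187,315). I'll release, lift and check.

```bash
python3 -m inch '{"dp":[[0,0,0],[0,0,0],[0,0,0],[0,0,0],[0,0,0],[0,0,0],[-6,0,0],[-12,0,0],[-16,0,0],[-16,0,0],[-14,0,0],[-8,0,0],[0,0,0]],"yaw":[0,0,0,0,0,0,0,0,0,0,0,0,0]}' 60
python3 - <<'E'
from h import *
togo(.632,.1435,.0597,-19.5)
s=bot.capture("scene")
a=cv2.resize(s["color"][120:330,180:460,::-1],None,fx=2.8,fy=2.8)
cv2.imwrite("pics/l.png",np.clip(a*1.8,0,255).astype(np.uint8))
E
```

```text
time_s: 15.6
position: [0.5397, 0.0939, 0.1217]
tcp_rot: [[0.004, 0.475, -0.88], [-0.0, -0.88, -0.475], [-1.0, 0.002, -0.004]]
force: [0.2, 0.8, -0.2]
opening: 0.687
t 15.6 pos [0.5397 0.0939 0.1217] yang -61.63 j [-1.8 30.1 97.6  0.  52.  59.8] F [ 0.2  0.8 -0.2] op 59.8
togo tool mm [ 6.240e+01  1.000e-01 -1.045e+02] tool yaw deg -42.1
```

View pics/l.png

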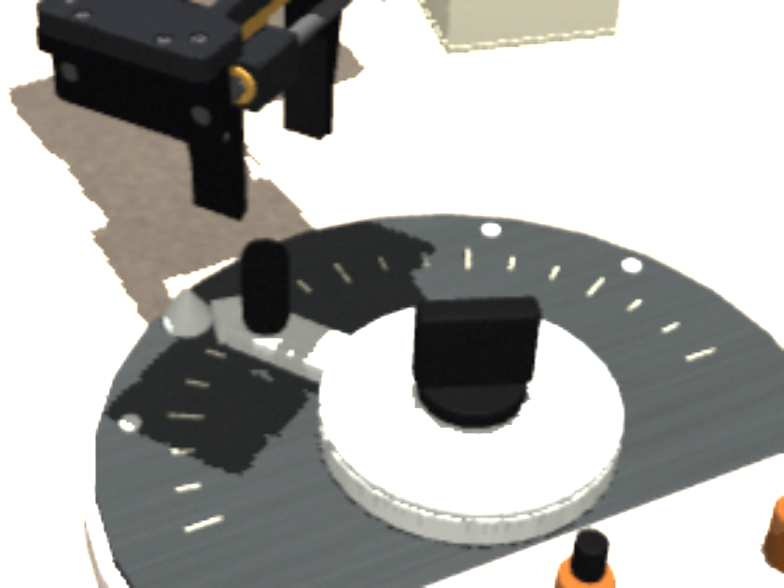

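```bash
python3 -m inch '{"dp":[[0,0,-10],[0,0,-20],[0,0,-25],[0,0,-25],[0,0,-16],[0,0,-8.5],[0,0,0],[0,0,0],[0,0,0],[0,0,0],[0,0,0],[0,0,0],[0,0,0]],"yaw":[0,0,0,0,0,0,-7,-7,-7,-7,-7,-7,0]}' 60
python3 - <<'E'
from h import *
togo(.632,.1435,.0597,-19.5)
s=bot.capture("scene"); c=bot.capture("top")
g=ray(s,(275.4,208.6),.101); print("grip",g, "ang",np.degrees(np.arctan2(g[1]-.1399,g[0]-.6314)),"stud",np.degrees(np.arctan2(.069-.1399,.499-.6314)))
a=cv2.resize(s["color"][120:330,180:460,::-1],None,fx=2.8,fy=2.8)
cv2.imwrite("pics/m.png",np.clip(a*2.5,0,255).astype(np.uint8))
E
```

```text
time_s: 16.73
position: [0.6292, 0.1435, 0.1184]
tcp_rot: [[-0.003, 0.943, -0.334], [-0.0, -0.334, -0.943], [-1.0, -0.002, 0.001]]
force: [-0.2, 0.5, 0.6]
opening: 0.689
t 16.7333 pos [0.6292 0.1435 0.1184] yang -19.52 j [ 2.9 37.  82.9 -0.  60.3 22.5] F [-0.2  0.5  0.6] op 60.0
togo tool mm [58.7  2.8 -1. ] tool yaw deg -0.0
grip [0.53822312 0.09461372 0.101     ] ang -154.07909528081936 stud -151.8310178350344
```

View pics/m.png

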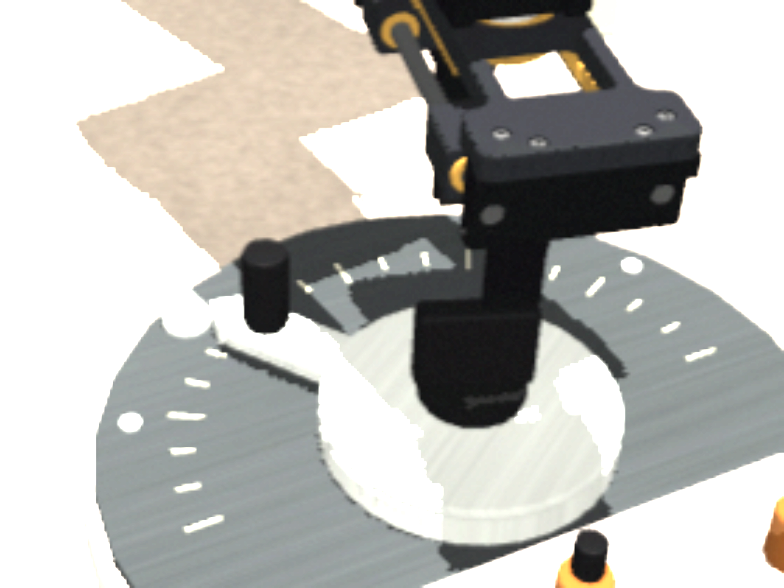

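The arm's aim is within about 3° of the stud. I'll go back onto the knob.

```bash
python3 -m inch '{"dp":[[6,1,0],[12,0,0],[14,0,0],[12,0,0],[9,0,0],[4,0,0],[0,0,0]],"yaw":[0,0,0,0,0,0,0]}' 60
python3 -m inch '{"dp":[[0,0,0],[0,0,0],[0,0,0],[0,0,0],[0,0,0],[0,0,0],[0,0,0],[0,0,0],[0,0,0],[0,0,0]],"yaw":[0,0,0,0,0,0,0,0,0,0]}' 0
python3 - <<'E'
from h import *
togo(.632,.1435,.0597,-88)
print(bot.read_state()["moment"])
E
```

```text
time_s: 17.42
position: [0.63, 0.1431, 0.0607]
tcp_rot: [[-0.003, 0.942, -0.336], [-0.0, -0.336, -0.942], [-1.0, -0.003, 0.001]]
force: [-0.1, 1.1, 0.0]
opening: 0.691
time_s: 18.25
position: [0.6302, 0.1435, 0.0627]
tcp_rot: [[-0.002, 0.941, -0.337], [0.001, -0.337, -0.941], [-1.0, -0.002, -0.0]]
force: [-1.6, 0.8, 3.3]
opening: 0.178
t 18.25 pos [0.6302 0.1435 0.0627] yang -19.72 j [ 2.9 41.2 84.8  0.1 54.1 22.6] F [-1.6  0.8  3.3] op 15.5
togo tool mm [ 3.   1.7 -0.6] tool yaw deg 68.3
[ 0.13580887  0.3986237  -0.47560481]
```

```bash
python3 -m inch '{"dp":[[0,0,0],[0,0,0],[0,0,0],[0,0,0],[0,0,0],[0,0,0],[0,0,0],[0,0,0],[0,0,0],[0,0,0],[0,0,0],[0,0,0],[0,0,0],[0,0,0],[0,0,0]],"yaw":[3,5,5,5,5,5,5,5,5,5,5,5,5,4,0]}' 0
python3 - <<'E'
from h import *
togo(.632,.1435,.0597,-92)
print(bot.read_state()["moment"])
E
```

```text
time_s: 19.5
position: [0.63, 0.1432, 0.0627]
tcp_rot: [[-0.002, 0.058, -0.998], [-0.0, -0.998, -0.058], [-1.0, 0.0, 0.002]]
force: [-4.0, -0.5, 5.2]
opening: 0.156
t 19.5 pos [0.63   0.1432 0.0627] yang -86.65 j [ 2.9 41.2 84.8 -0.  54.1 89.6] F [-4.  -0.5  5.2] op 13.5
togo tool mm [ 3.  -0.2 -2. ] tool yaw deg 5.4
[ 0.07496204  0.78437441 -0.10099196]
```

```bash
python3 -m inch '{"dp":[[0,0,0],[0,0,0],[0,0,0],[0,0,0]],"yaw":[2,2,2,0]}' 0
python3 - <<'E'
from h import *
togo(.632,.1435,.0597,-92)
print(bot.read_state()["moment"])
E
```

```text
time_s: 19.83
position: [0.63, 0.1432, 0.0627]
tcp_rot: [[-0.002, -0.044, -0.999], [-0.0, -0.999, 0.044], [-1.0, 0.0, 0.002]]
force: [-3.6, -0.0, 5.5]
opening: 0.165
t 19.8333 pos [0.63   0.1432 0.0627] yang -92.53 j [ 2.9 41.2 84.8 -0.  54.1 95.5] F [-3.6 -0.   5.5] op 14.3
togo tool mm [ 3.  -0.4 -2. ] tool yaw deg -0.5
[ 0.00353906  0.93963357 -0.05211331]
```

```bash
python3 -m inch '{"dp":[[0,0,0],[0,0,0],[0,0,0]],"yaw":[2,2,0]}' 0
python3 - <<'E'
from h import *
togo(.632,.1435,.0597,-92)
print(bot.read_state()["moment"])
E
```

```text
time_s: 20.08
position: [0.63, 0.1431, 0.0627]
tcp_rot: [[-0.002, -0.112, -0.994], [-0.001, -0.994, 0.112], [-1.0, 0.001, 0.002]]
force: [-4.3, 0.9, 5.2]
opening: 0.161
t 20.0833 pos [0.63   0.1431 0.0627] yang -96.43 j [ 2.9 41.2 84.8 -0.  54.1 99.4] F [-4.3  0.9  5.2] op 14.0
togo tool mm [ 3.  -0.6 -1.9] tool yaw deg -4.4
[0.10292939 0.92803531 0.3371323 ]
```

```bash
python3 -m inch '{"dp":[[0,0,0],[0,0,0]],"yaw":[2,0]}' 0
python3 - <<'E'
from h import *
togo(.632,.1435,.0597,-92)
print(bot.read_state()["moment"])
E
python3 -m inch '{"dp":[[0,0,0],[0,0,0],[0,0,0],[0,0,0],[0,0,0],[0,0,0],[-6,0,0],[-12,0,0],[-20,0,0],[-20,0,0],[-20,0,0],[-20,0,0],[-12,0,0],[0,0,0]],"yaw":[0,0,0,0,0,0,0,0,0,0,0,0,0,0]}' 60
python3 - <<'E'
from h import *
togo(.632,.1435,.0597,-92)
s=bot.capture("scene")
a=cv2.resize(s["color"][120:330,180:460,::-1],None,fx=2.8,fy=2.8)
cv2.imwrite("pics/n.png",np.clip(a*2.5,0,255).astype(np.uint8))
E
```

```text
time_s: 20.25
position: [0.6303, 0.1431, 0.0627]
tcp_rot: [[-0.001, -0.146, -0.989], [-0.001, -0.989, 0.146], [-1.0, 0.001, 0.001]]
force: [-3.9, 0.4, 5.5]
opening: 0.162
t 20.25 pos [0.6303 0.1431 0.0627] yang -98.38 j [ 2.900e+00  4.120e+01  8.480e+01 -1.000e-01  5.410e+01  1.014e+02] F [-3.9  0.4  5.5] op 14.1
togo tool mm [ 3.  -0.6 -1.7] tool yaw deg -6.4
[0.03839066 0.85931675 0.61043592]
time_s: 21.42
position: [0.6337, 0.1434, 0.177]
tcp_rot: [[0.008, -0.15, -0.989], [0.0, -0.989, 0.15], [-1.0, -0.002, -0.008]]
force: [0.8, 0.2, 0.3]
opening: 0.693
t 21.4167 pos [0.6337 0.1434 0.177 ] yang -98.62 j [  2.9  33.1  79.9   0.   66.5 101.5] F [0.8 0.2 0.3] op 60.3
togo tool mm [117.3   0.4   2.6] tool yaw deg -6.6
```

View pics/n.png

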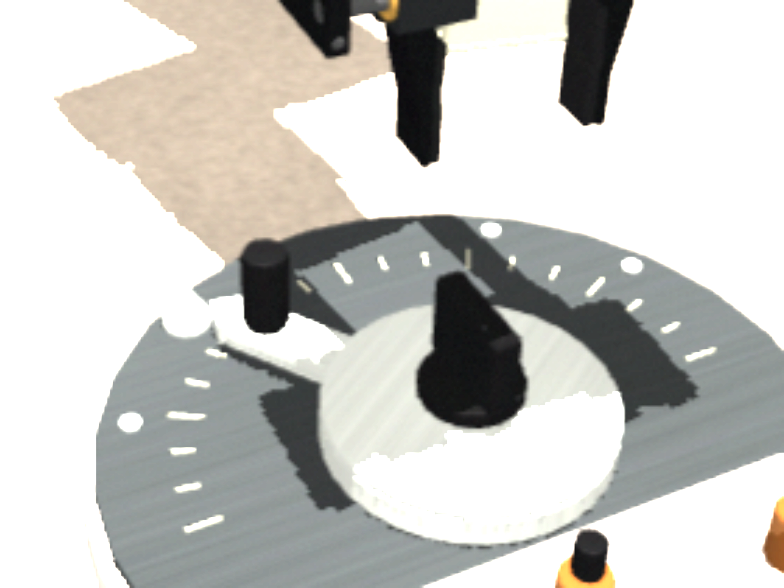

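The knob has turned back against its tight stop and the arm has not moved. I'll pull clear for a check from the top view.

```bash
python3 -m inch '{"dp":[[0,10,0],[0,20,0],[0,30,0],[0,35,0],[0,35,0],[0,35,0],[0,35,0],[0,35,0],[0,35,0],[0,30,0],[0,20,0],[0,10,0],[0,0,0],[0,0,0]],"yaw":[0,0,0,0,0,0,0,0,0,0,0,0,0,0]}'
python3 - <<'E'
from h import *
s=bot.capture("scene"); c=bot.capture("top")
a=cv2.resize(c["color"][115:255,150:350,::-1],None,fx=4,fy=4,interpolation=cv2.INTER_CUBIC); cv2.imwrite("pics/t2.png",np.clip(a*1.5,0,255).astype(np.uint8))
E
```

```text
time_s: 22.63
position: [0.5806, -0.1826, 0.1715]
tcp_rot: [[-0.002, -0.151, -0.988], [0.002, -0.988, 0.151], [-1.0, -0.001, 0.002]]
force: [0.9, 0.5, -0.3]
opening: 0.691
```

View pics/t2.png

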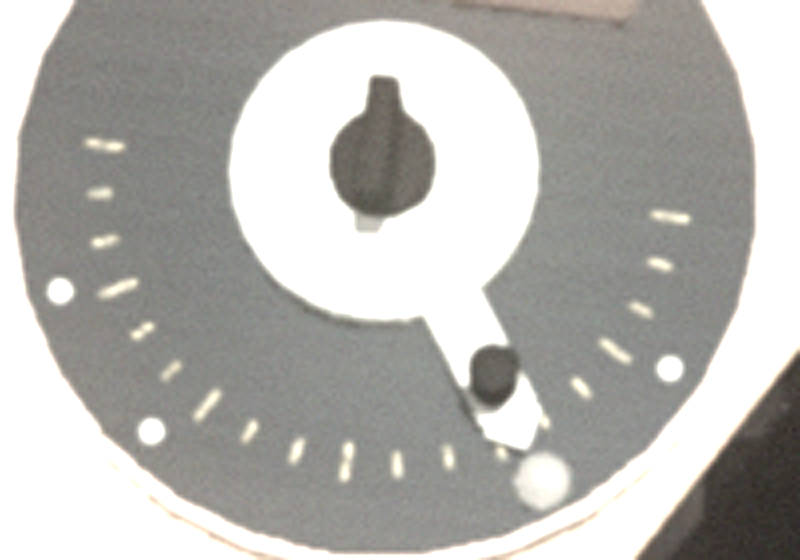

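The top view shows the arm tip at (525,450) pointing at the cone at (543,480). The knob bar is back at its starting angle or a little past it, and the gripper is clear of everything.

```bash
python3 -c "
from rig import bot
s=bot.read_state(); print(s['time_s'],s['force'],abs(s['qvel']).max()); print(bot.hand_in())"
```

```text
22.7333 [ 0.09253783 -0.27270875  0.01922241] 0.735750125948745
the job is handed in; nothing more can be done
None
```

I loosened the knob to its stop, swung the arm about 43° to the cone stud, turned the knob back tight, and let go of everything. I handed the job in at 22.7 s of the 61 s allowed; it reports no verdict.

**What the last checks showed:**
- **Aim:** the final top view has the arm's tip pointing at the cone. The grip's measured direction is about 2° off the stud's, against the 10° allowed.
- **Clamp:** the knob bar is back at its starting angle or slightly past it. When I stopped turning, the resisting moment had risen to 0.6 N m, which means it was against the tight stop.
- **Clear of the scene:** the gripper is open and away from the collector, and the force reading is about zero.

**What disagreed:**
- **Reported height:** the tool's reported height was about 33 mm lower than the cameras showed. Because of this, the first attempt to grip the knob closed on air above the bar. I corrected the height from the images.
- **Sideways offset:** the reported tool position and the camera position of the pivot also differed by about 3–4 mm in y. I corrected this after the bar pulled the gripper sideways.

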